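# Load the sampler turntable and bring the blue reagent under the needle

## Robot

A 6-joint arm with a two-finger parallel gripper is mounted at the origin on the work surface. World frame = base frame: x ahead of the robot, y to its left, z up, the work surface at z = 0. Lengths are in mm, angles in rad, forces in N, time in s.
With the tool pointing down it reaches from about 300 to 775 mm from the base axis. Payload 14.6 kg.
Tool frame: the origin (TCP) lies between the finger pads; the fingertips stand 8 mm ahead of it and the grasp point (between the pads) lies 11 mm behind it; z points along the fingers, y is the direction in which the jaws open and shut (so a half turn about z gives the same grasp; the last joint's range is limited). The gripper opens to 94 mm and grips with 3 to 60 N. Pads are 16 mm wide; open, the fingers measure 119 mm over their backs; the gripper's body (75 mm by 177 mm) begins 78 mm behind the grasp point.
Start: joints at [-1.266, 0.3, 1.521, -0, 1.321, -0.067], TCP at [199.804, -512.414, 213.446] pointing down, gripper open.
Joint ranges: [-3.03, 3.03], [-0.79, 2.21], [0.23, 2.52], [-1.04, 4.18], [0, 3.07], [-2.55, 2.55]. Speed limits (rad/s): [2.22, 2.22, 2.57, 3.14, 3.14, 3.14].

## Interface

Orientations are given as [roll, pitch, yaw] about the fixed x, y, z axes, in that order (R = Rz(yaw) Ry(pitch) Rx(roll)).
In Python, from cell import manip gives the robot as it stands. The module is installed in compiled form; this text tells all that it offers.
- The arm moves only by the tool send_rows, never from a script. Its argument "series" is a list that holds one entry, the list of rows, each a list of 5 numbers: the opening, from 0 (shut) to 1 (fully open), then the shift along the tool's x, y, z in mm, then the turn about the tool's z in degrees. In form: [[[gripper, dx, dy, dz, roll], ...]]. A call has 1 to 10 rows; each row is the pose to reach, as a shift and turn from the pose commanded when the call began, along the tool's axes at that moment; what a row does not reach only later rows make up. A row lasts 1/10 s, in which the tool goes at most 50 mm and 8.59 degrees, less where a joint would pass 70% of its speed; a pose out of reach is approached as far as the arm can. A call with a gripper value outside its range is refused whole. The fingers move at their own pace and stop on an object; "newtons" is the grip in N (left out, the last holds). Time passes only in rows, so rows that repeat a pose let the fingers close. It gives the time, the measured TCP pose, the force and the opening at its end, in the units of the state.
- manip.read_state(): the state, without advancing time (a new reading comes with each control period).
- manip.camera(name): name is "side" or "top"; returns a dict with "img" (400x640x3 uint8, red, green, blue), "vfov" (degrees; the focal length in pixels is half the picture's height over the tangent of half this angle, whatever the lens; pixels are square), "cx", "cy" (the principal point, pixels), "pose" (4x4, takes a point from camera to world coordinates). Camera axes: x right, y down, z forward; pixel columns grow to the right and rows downward; lengths in mm; the calibration is good to about 2 mm. A picture is of the moment at which its call begins. There is no depth.
- manip.sign_off(): hands the job in, once; it reports no verdict.
Trained networks look in a picture, given as the dict that the camera call returned (one of the last four; its "shot" number tells which), for a name from the list of things; names that differ only in an ending like _2 or _b are one class to them, and where a whole thing is asked for, a point or a joint stands for the part that bears it (a point fixed in the world has none). Each returns a list of dicts, best first, with "conf" (0 to 1); they miss things now and then, are a little off and sometimes report something else, mostly with a low value. They report only what shows in the picture. A call takes as long as a camera call.
- manip.find_in(target, picture): "rect" ([left, top, width, height] in pixels, round what is visible of it).
- manip.silhouettes(target, picture): "pixels" (400x640 bool, what is visible of it) and "rect" ([left, top, width, height] in pixels, round what is visible of it).
The state is a dict: "clock": time; "joints": joint angles; "qd": joint speeds; "effort": joint torques, N m; "eef_pos": TCP position; "eef_rot": TCP orientation; "wrist_force": force on the tool from outside, world axes, zero at the start; "moment": the same for the moment, N m; "finger_gap": finger opening in mm.
Only numpy, scipy, OpenCV 4.12 (cv2) and the standard library are available. Lean on these libraries where they do the work, as an engineer would, in place of code of your own. Each camera call takes 0.05 s, during which the arm holds its last target. There are 200 camera calls.

## Task

Load the sampler: stand the blue-, red- and yellow-capped reagent bottles upright in the turntable cups of their own colours, and leave the turntable turned (by its centre handle) so that the needle stands right over the middle of the blue bottle's cap. Keep the bottles upright and set them down without dropping them, do not bump the needle or its arm, and leave the two white-capped bottles where they are.

Things in the scene. Friction and masses are not known exactly. Their poses are not given: they have to be found in the camera images.
- bottle_blue: Loose upright amber reagent bottle, blue cap, blue band low on its body. Body: straight cylinder, 48 mm diameter, from bottom to 62 mm; cap 38 mm diameter, from 72 to 92 mm (the top), a small grey septum in its middle. 110 to 200 g. Origin: centre of underside, on the bench at the start; z up.
- bottle_red: Loose upright amber reagent bottle, red cap, red band low on its body. Body: straight cylinder, 48 mm diameter, from bottom to 62 mm; cap 38 mm diameter, from 72 to 92 mm (the top), a small grey septum in its middle. 110 to 200 g. Origin: centre of underside, on the bench at the start; z up.
- bottle_yellow: Loose upright amber reagent bottle, yellow cap, yellow band low on its body. Body: straight cylinder, 48 mm diameter, from bottom to 62 mm; cap 38 mm diameter, from 72 to 92 mm (the top), a small grey septum in its middle. 110 to 200 g. Origin: centre of underside, on the bench at the start; z up.
- white_bottle_a: Loose upright amber reagent bottle, white cap, white band low on its body. Body: straight cylinder, 48 mm diameter, from bottom to 62 mm; cap 38 mm diameter, from 72 to 92 mm (the top), a small grey septum in its middle. 110 to 200 g. Origin: centre of underside, on the bench at the start; z up. One of two: leave it where it stands.
- white_bottle_b: Loose upright amber reagent bottle, white cap, white band low on its body. Body: straight cylinder, 48 mm diameter, from bottom to 62 mm; cap 38 mm diameter, from 72 to 92 mm (the top), a small grey septum in its middle. 110 to 200 g. Origin: centre of underside, on the bench at the start; z up. One of two: leave it where it stands.
- cup_blue: Blue cup, one of three on the turntable, turning with it. Inner diameter 64 mm, outer 72, floor 4 mm thick, rim 26 mm above its origin. Origin: centre of underside, 40 mm above the bench; z up. A bottle in it has 8 mm to spare all round, its underside 4 mm above this origin.
- cup_red: Red cup, one of three on the turntable, turning with it. Inner diameter 64 mm, outer 72, floor 4 mm thick, rim 26 mm above its origin. Origin: centre of underside, 40 mm above the bench; z up. A bottle in it has 8 mm to spare all round, its underside 4 mm above this origin.
- cup_yellow: Yellow cup, one of three on the turntable, turning with it. Inner diameter 64 mm, outer 72, floor 4 mm thick, rim 26 mm above its origin. Origin: centre of underside, 40 mm above the bench; z up. A bottle in it has 8 mm to spare all round, its underside 4 mm above this origin.
- handle (a point): Black bar, 44 mm long, 14 wide, 26 high, on the axis of the turntable (disc 272 mm in diameter; cups 95 mm out, 120 degrees apart). Point: bar's centre, 165 mm above the bench; x along the bar, y across it, z up. Gripped across and turned, it takes the table with it, either way, over more than a full turn; light friction (0.1 N m); stays where left. Jerky turning topples bottles.
- needle: Fixed vertical steel needle under a white arm (26 mm wide, top 214 mm above the bench) from the sampler's tower (200 mm high, face 155 mm from turntable axis). Origin: its tip, 155 mm above the bench, 95 mm from the axis; y points to the axis, z up. Bottles in cups pass 19 mm below it; the cup under it cannot be loaded. At the start blue's cup is at least 1.2 rad away.

How it is judged (in metres and radians):
At the end, for the whole second after the job is handed in: Each coloured bottle rests released on the floor of its colour's cup (axis within 12 mm, underside under 9 mm above the cup's origin, upright within 0.1 rad); blue bottle's axis within 15 mm of the needle; all still; both white-capped bottles upright, within 25 mm of their starts (horizontal distance between bottle_blue and cup_blue below 0.012 m and z of bottle_blue in the frame of cup_blue between 0 and 0.009 m and angle between each of bottle_blue, bottle_red, bottle_yellow, white_bottle_a, white_bottle_b's own z axis and vertical below 0.1 rad and linear speed of each of bottle_blue, bottle_red, bottle_yellow below 0.02 m/s and horizontal distance between bottle_red and cup_red below 0.012 m and z of bottle_red in the frame of cup_red between 0 and 0.009 m and horizontal distance between bottle_yellow and cup_yellow below 0.012 m and z of bottle_yellow in the frame of cup_yellow between 0 and 0.009 m and horizontal distance between bottle_blue and needle below 0.015 m and linear speed of cup_blue below 0.01 m/s and distance of each of white_bottle_a, white_bottle_b from where it was at the start of the episode below 0.025 m); the robot touches nothing.
It fails at once if a white-capped bottle is moved by more than 25 mm (distance of any of white_bottle_a, white_bottle_b from where it was at the start of the episode above 0.025 m).
It fails at once if a bottle is tipped by more than 0.5 rad (angle between any of bottle_blue, bottle_red, bottle_yellow, white_bottle_a, white_bottle_b's own z axis and vertical above 0.5 rad).
It fails at once if the needle or its arm is pushed with more than 4 N (contact force between needle and anything else above 4 N).
It fails at once if a bottle is dropped (it falls faster than 0.8 m/s, about 33 mm, with no finger on it) ((linear speed of bottle_blue above 0.8 m/s and contact force between bottle_blue and the fingers below 0.01 N) or (linear speed of bottle_red above 0.8 m/s and contact force between bottle_red and the fingers below 0.01 N) or (linear speed of bottle_yellow above 0.8 m/s and contact force between bottle_yellow and the fingers below 0.01 N) or (linear speed of white_bottle_a above 0.8 m/s and contact force between white_bottle_a and the fingers below 0.01 N) or (linear speed of white_bottle_b above 0.8 m/s and contact force between white_bottle_b and the fingers below 0.01 N)).
It also fails if it takes over 109 s, if anything falls off the work surface, if the arm or the gripper's body presses on something with over 40 N, if the wrist force passes 120 N, or if a joint passes its speed limit or range.

## Working session

There is one attempt and no reset: what is moved stays moved. The work goes in short steps, Python scripts to look and compute and a tool call to move; the robot and the scene stay as the last step left them, time stands still between calls to the robot, and variables do not carry over. Pictures are saved under pics/ and viewed, about 12 in all and at most 16, crops included, and the job is handed in when it is done.

Besides the shell and the picture viewer there is one more tool, called after "Request:" as a command line: name --argument value ..., lists and objects as JSON in quotes. send_rows: Moves the arm, as the interface text tells. Its arguments: {"type":"object","properties":{"series":{"type":"array"},"newtons":{"type":"number"}},"required":["series"]}

```bash
mkdir -p pics; ls; python3 - <<'E'
from cell import manip
import cv2,numpy as np
np.set_printoptions(precision=3,suppress=True)
print(manip.read_state())
for n in("top","side"):
    c=manip.camera(n); cv2.imwrite(f"pics/{n}0.png",c["img"][:,:,::-1]); print(n,c["vfov"],c["cx"],c["cy"],c["pose"],[k for k in c])
E
```

```text
pics
{'clock': 0.0, 'joints': array([-1.266,  0.3  ,  1.522, -0.   ,  1.321, -0.067]), 'qd': array([ 0.   , -0.   , -0.001,  0.001, -0.   ,  0.001]), 'effort': array([ -0.002, -53.181, -35.274,   0.071,   0.025,  -0.   ]), 'eef_pos': array([ 199.734, -512.179,  212.868]), 'eef_rot': array([-3.14 , -0.   ,  0.372]), 'wrist_force': array([-0.278,  0.653, -0.315]), 'moment': array([0.029, 0.02 , 0.021]), 'finger_gap': 93.80141880673884}
top 55.50357126615752 318.6336376227239 195.56111695652808 [[  0.009  -0.989   0.148 447.222]
 [ -1.     -0.008   0.005  67.823]
 [ -0.004  -0.148  -0.989 930.702]
 [  0.      0.      0.      1.   ]] ['img', 'vfov', 'cx', 'cy', 'pose', 'shot']
side 42.854355270181514 318.2593518008675 198.05597858569917 [[ -0.936  -0.25    0.25  302.144]
 [ -0.353   0.641  -0.681 747.503]
 [  0.01   -0.726  -0.688 831.345]
 [  0.      0.      0.      1.   ]] ['img', 'vfov', 'cx', 'cy', 'pose', 'shot']
```

View pics/top0.png

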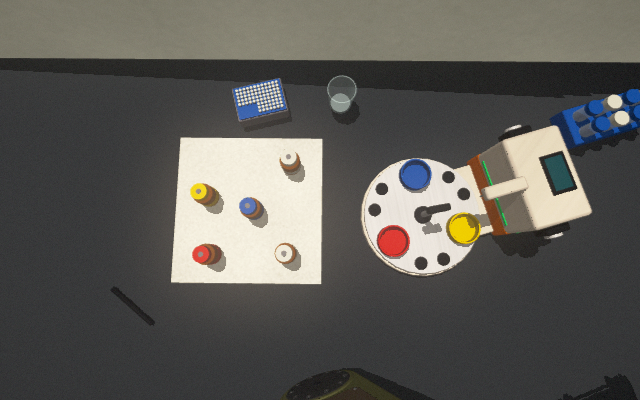

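View pics/side0.png

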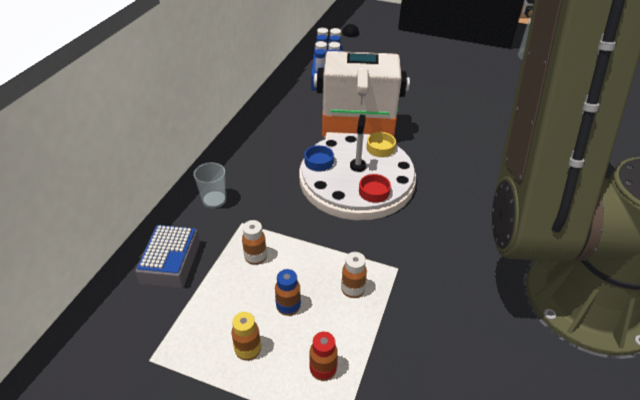

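```bash
cat > h.py <<'E'
from cell import manip
import cv2,numpy as np
from scipy.optimize import least_squares
np.set_printoptions(precision=2,suppress=True)
def proj(c,P):
    P=np.atleast_2d(P); T=np.linalg.inv(c["pose"]); q=P@T[:3,:3].T+T[:3,3]
    f=200/np.tan(np.radians(c["vfov"]/2)); return np.c_[f*q[:,0]/q[:,2]+c["cx"],f*q[:,1]/q[:,2]+c["cy"]]
def ray(c,uv):
    f=200/np.tan(np.radians(c["vfov"]/2)); d=c["pose"][:3,:3]@np.array([(uv[0]-c["cx"])/f,(uv[1]-c["cy"])/f,1]); return c["pose"][:3,3],d
def atz(c,uv,z):
    o,d=ray(c,uv); return o+d*(z-o[2])/d[2]
A=np.linspace(0,2*np.pi,48,endpoint=False)
def circ(r,z): return np.c_[r*np.cos(A),r*np.sin(A),np.full(48,z)]
BOT=np.r_[circ(24,0),circ(24,62),circ(19,72),circ(19,92)]
CUP=np.r_[circ(36,0),circ(36,26)]
def cen(c,P):
    h=cv2.convexHull(proj(c,P).astype(np.float32)); m=cv2.moments(h); return np.array([m["m10"]/m["m00"],m["m01"]/m["m00"]])
def mcen(m):
    k,l,s,ct=cv2.connectedComponentsWithStats(m.astype(np.uint8)); i=1+np.argmax(s[1:,4])
    return cv2.moments(cv2.convexHull(np.argwhere(l==i)[:,::-1].astype(np.float32))),s[i]
def hc(m):
    M,s=mcen(m); return np.array([M["m10"]/M["m00"],M["m01"]/M["m00"]])
def fit(obs,model,p0,zfix=None):
    # obs: list of (cam,centroid)
    def r(p):
        q=p if zfix is None else np.r_[p,zfix]
        return np.concatenate([cen(c,model+q)-u for c,u in obs])
    s=least_squares(r,p0 if zfix is None else p0[:2],diff_step=1e-3,x_scale=10); return s.x,s.fun
E
python3 - <<'E'
from h import *
import pickle
C={n:manip.camera(n) for n in("top","side")}
out={}
for t in("bottle_blue","bottle_red","bottle_yellow","white_bottle_a","cup_blue","cup_red","cup_yellow","handle","needle"):
    for n,c in C.items():
        for d in manip.silhouettes(t,c)[:2]:
            if d["conf"]<.3: continue
            out.setdefault((t,n),[]).append(d); print(t,n,round(d["conf"],2),np.array(d["rect"]),d["pixels"].sum(),hc(d["pixels"]))
pickle.dump((C,out),open("a.pkl","wb"))
for t in("bottle_blue","bottle_red","bottle_yellow","cup_blue","cup_red","cup_yellow"):
    if (t,"top") in out and (t,"side") in out:
        ob=[(C[n],hc(out[t,n][0]["pixels"])) for n in C]
        M=BOT if t[0]=="b" else CUP; z=0 if t[0]=="b" else 40
        p0=np.r_[atz(C["top"],ob[0][1],z+30)[:2],z]
        print(t,*fit(ob,M,p0),*fit(ob,M,p0,z))
E
```

```text
bottle_blue top 0.56 [239.3 197.6  25.2  24.6] 408 [251.24 208.25]
bottle_blue side 0.68 [275.3 267.1  20.5  48. ] 1066 [287.09 293.14]
bottle_blue side 0.68 [231.5 310.4  29.6  53.3] 1145 [245.82 336.71]
bottle_red side 0.58 [309.9 332.8  28.   48. ] 1124 [323.34 356.77]
bottle_red side 0.47 [233.3 310.7  27.7  49.9] 1193 [245.65 336.54]
bottle_yellow top 0.96 [190.  184.9  30.3  21.4] 485 [204.57 194.46]
bottle_yellow side 0.96 [230.4 311.9  30.3  50.1] 1152 [245.69 336.29]
white_bottle_a top 0.63 [274.8 246.4  22.1  17. ] 347 [285.32 252.88]
white_bottle_a top 0.61 [278.4 149.1  25.3  25. ] 451 [289.37 161.29]
white_bottle_a side 0.92 [242.3 222.9  24.3  44.4] 930 [253.78 243.05]
white_bottle_a side 0.91 [342.4 253.2  25.8  45.5] 956 [354.01 275.87]
cup_blue top 0.91 [396.3 159.5  33.7  29.2] 796 [414.68 173.89]
cup_blue side 0.85 [302.4 147.9  32.3  26.1] 648 [318.52 158.44]
cup_red top 0.79 [376.6 223.9  32.9  32.4] 812 [392.66 240.28]
cup_red side 0.78 [359.7 175.8  32.6  28.4] 706 [374.73 188.69]
cup_yellow top 0.81 [444.4 211.7  35.9  30.6] 880 [462.9  227.53]
cup_yellow side
[... 193 characters left out ...]
 0.67 [301.2 116.1 113.1  92.5] 6923 [358.24 167.09]
needle top 0.73 [482.3 176.2  48.   27.7] 591 [503.85 188.15]
needle side 0.75 [355.5  67.8  13.5  37.9] 325 [362.64  83.45]
bottle_blue [550.47 230.81   0.  ] [ 0.11 -0.49  0.34  0.28] [550.47 230.81] [ 0.11 -0.49  0.34  0.28]
bottle_yellow [581.94 341.18   0.  ] [ 0.48 -0.41  0.17  0.52] [581.94 341.18] [ 0.48 -0.41  0.17  0.52]
cup_blue [ 632.07 -151.93   42.16] [-0.04 -0.18  0.18  0.04] [ 632.62 -153.03] [ 0.2  -0.22  0.12  0.41]
cup_red [476.39 -97.25  41.78] [ 0.03  0.13 -0.13 -0.01] [476.57 -98.09] [ 0.25  0.08 -0.17  0.31]
cup_yellow [ 609.62 -641.95 -994.62] [-1.31 -6.3   5.7   0.65] [ 489.37 -115.65] [-62.45   7.28  17.3  -92.71]
```

```bash
python3 - <<'E'
from h import *
import pickle
C,out=pickle.load(open("a.pkl","rb"))
R={}
for t,z in(("bottle_blue",0),("bottle_yellow",0),("cup_blue",40),("cup_red",40)):
    ob=[(C[n],hc(out[t,n][0]["pixels"])) for n in C]
    p0=np.r_[atz(C["top"],ob[0][1],z+30)[:2],z+15.]
    print(t,fit(ob,BOT if t[0]=="b" else CUP,p0))
# red bottle by colour in top, cap
for n,box in(("top",(185,235,230,275)),("side",(300,325,345,385))):
    x0,y0,x1,y1=box; hsv=cv2.cvtColor(C[n]["img"],cv2.COLOR_RGB2HSV)
    m=((hsv[...,1]>90)&(hsv[...,2]>25)).astype(np.uint8); k=np.zeros_like(m);k[y0:y1,x0:x1]=m[y0:y1,x0:x1]
    print(n,mcen(k)[1],hc(k)); R[n]=hc(k)
ob=[(C[n],R[n]) for n in C]; print("red",fit(ob,BOT,np.r_[550,320,15.]), fit([ob[1]],BOT,np.r_[450,350,0],0))
for i,u in enumerate(out["white_bottle_a","top"]):
    print("white",fit([(C["top"],hc(u["pixels"])),(C["side"],hc(out["white_bottle_a","side"][1-i]["pixels"]))],BOT,np.r_[550,200,15.]))
print("yel cup",fit([(C["top"],hc(out["cup_yellow","top"][0]["pixels"]))],CUP,np.r_[500,-240,40],40))
print("yel cup side",fit([(C["side"],hc(out["cup_yellow","side"][1]["pixels"]))],CUP,np.r_[500,-240,40],40))
for n,(x0,y0,x1,y1) in dict(top=(360,120,520,280),side=(300,50,420,170)).items():
    im=cv2.resize(C[n]["img"][y0:y1,x0:x1,::-1],(600,600),interpolation=cv2.INTER_CUBIC); cv2.imwrite(f"pics/{n}1.png",im)
a=cv2.imread("pics/top1.png");b=cv2.imread("pics/side1.png");cv2.imwrite("pics/c1.png",cv2.resize(np.hstack([a,b]),(800,400)))
cv2.imwrite("pics/c1.png",cv2.resize(np.hstack([a,b]),(800,400),interpolation=cv2.INTER_AREA))
E
```

```text
bottle_blue (array([550.25, 231.09,   1.1 ]), array([-0.1 , -0.46,  0.36,  0.08]))
bottle_yellow (array([581.32, 341.67,   2.58]), array([-0.07, -0.32,  0.23,  0.06]))
cup_blue (array([ 632.07, -151.93,   42.16]), array([-0.04, -0.18,  0.18,  0.04]))
cup_red (array([476.39, -97.25,  41.78]), array([ 0.03,  0.13, -0.13, -0.01]))
top [192 244  30  21 480] [206.49 253.93]
side [ 309  331   28   49 1090] [322.95 355.79]
red (array([442.69, 329.31,   4.7 ]), array([-0.06, -0.29,  0.21,  0.03])) (array([443.9 , 326.87]), array([0., 0.]))
white (array([446.06, 147.98,   1.9 ]), array([-0.  , -0.02,  0.02,  0.  ]))
white (array([662.53, 143.11,   3.39]), array([-0.01, -0.04,  0.03,  0.01]))
yel cup (array([ 507.32, -259.66]), array([ 0., -0.]))
yel cup side (array([ 507.15, -261.19]), array([-0.,  0.]))
```

View pics/c1.png

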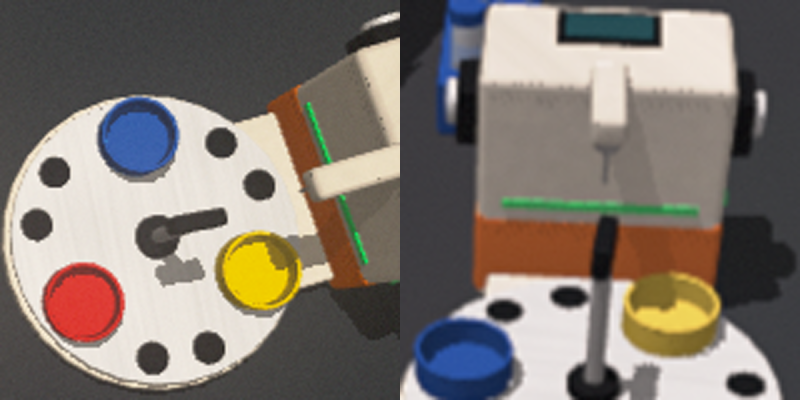

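```bash
python3 - <<'E'
from h import *
import pickle
C,out=pickle.load(open("a.pkl","rb"))
ax=np.array([538.6,-170.0])
cu=dict(b=(632.3,-152.5),r=(476.5,-97.9),y=(507.3,-260.2))
for k,v in cu.items(): d=np.array(v)-ax; print(k,np.hypot(*d),np.degrees(np.arctan2(d[1],d[0])))
nd=atz(C["side"],(361.5,104.9),155)[:2]; d=nd-ax; print("needle",nd,np.hypot(*d),np.degrees(np.arctan2(d[1],d[0])))
# top cam: green strip/ arm direction
for uv in((484,194),(488,187)): print("arm end",atz(C["top"],uv,205)[:2])
for z in(44,152,165,178): print(z,proj(C["top"],np.r_[ax,z]),proj(C["side"],np.r_[ax,z]))
# dark handle mask
for n,(x0,y0,x1,y1) in dict(top=(410,195,458,225),side=(345,108,375,165)).items():
    g=C[n]["img"][y0:y1,x0:x1].astype(int).max(2); m=(g<75).astype(np.uint8)
    print("\n".join("".join(".#"[v] for v in r) for r in m))
    if n=="top": # bar ends
        pass
E
```

```text
b 95.32019723017775 10.579038309662376
r 95.15681793754982 130.73844374698945
y 95.4763321457208 -109.13711434503045
needle [ 565.64 -263.1 ] 96.94779007743898 -73.80433876044825
arm end [ 561.79 -247.27]
arm end [ 575.56 -255.76]
44 [[422.11 214.03]] [[357.67 166.47]]
152 [[436.03 208.76]] [[360.69 129.76]]
165 [[437.96 208.03]] [[361.08 125.01]]
178 [[439.97 207.27]] [[361.48 120.2 ]]
................................................
................................................
................................................
................................................
................................................
................................................
................................................
................................................
................................................
...................................#####........
.............................#.#########........
.........................###############........
...........#####....#####################.......
........#################################.......
.......#################
[... 1826 characters left out ...]
..................
..............................
..............................
..............................
..............................
..............................
..............................
..............................
..............................
..............................
..............................
..............................
..............................
..............................
..............................
..............................
..............................
..............................
........###.....##............
.......###......###...........
......####......####..........
......####......####..........
.....######....######.........
```

```bash
cat > plan.py <<'E'
import sys,numpy as np
# plan.py x y z yawdeg  X Y Z YAW -> tool-frame shift
a=np.array(list(map(float,sys.argv[1:])))
while len(a)>=8:
    c,t=a[:4],a[4:8]; y=np.radians(c[3]); d=t[:3]-c[:3]
    print("tool dx %.1f dy %.1f dz %.1f roll %.1f | r %.0f j6 %.0f"%(d[0]*np.cos(y)+d[1]*np.sin(y),d[0]*np.sin(y)-d[1]*np.cos(y),-d[2],c[3]-t[3],np.hypot(t[0],t[1]),np.degrees(np.arctan2(t[1],t[0]))+90-t[3])); a=a[4:]
E
python3 plan.py 199.8 -512.4 213.4 21.3 550.3 231 213.4 21.3 550.3 231 51 21.3 550.3 231 213 21.3 550 -40 213 21.3 632.3 -152.5 213 21.3
python3 - <<'E'
from h import *
import pickle
C,out=pickle.load(open("a.pkl","rb"))
best=[]
for th in range(-140,40,3):
    a=np.radians(th); s=0
    B=np.array([[i*22,j*7,k] for i in(-1,1) for j in(-1,1) for k in(152,178)],float)
    B[:,:2]=B[:,:2]@np.array([[np.cos(a),np.sin(a)],[-np.sin(a),np.cos(a)]])+[538.6,-170]
    for n,(x0,y0,x1,y1) in dict(top=(428,195,460,225),side=(345,105,378,134)).items():
        m=np.zeros((400,640),np.uint8); cv2.fillConvexPoly(m,cv2.convexHull(proj(C[n],B).round().astype(np.int32)),1)
        d=(C[n]["img"].max(2)<75)[y0:y1,x0:x1]; m=m[y0:y1,x0:x1]>0; s+=(m&d).sum()/(m|d).sum()
    best.append((s/2,th))
print(sorted(best)[::-1][:8])
E
```

```text
tool dx 596.6 dy -565.3 dz -0.0 roll 0.0 | r 597 j6 91
tool dx 0.0 dy 0.0 dz 162.4 roll 0.0 | r 597 j6 91
tool dx 0.0 dy 0.0 dz -162.0 roll 0.0 | r 597 j6 91
tool dx -98.7 dy 252.4 dz -0.0 roll 0.0 | r 551 j6 65
tool dx 35.8 dy 134.7 dz -0.0 roll 0.0 | r 650 j6 55
[(np.float64(0.7144533869885983), -77), (np.float64(0.7065338429590393), -74), (np.float64(0.6852272727272728), -83), (np.float64(0.680142554850206), -80), (np.float64(0.6557311621966795), -71), (np.float64(0.6406038521603331), -68), (np.float64(0.6132014121144556), -86), (np.float64(0.6115384615384616), -89)]
```

Request:
send_rows --series '[[[1, 35, -33, 0, 0], [1, 70, -66, 0, 0], [1, 105, -100, 0, 0], [1, 140, -133, 0, 0], [1, 175, -166, 0, 0], [1, 210, -199, 0, 0], [1, 245, -232, 0, 0], [1, 280, -265, 0, 0], [1, 315, -298, 0, 0], [1, 350, -332, 0, 0]]]' --newtons 30

```text
clock: 2.1
eef_pos: [405.8, -74.0, 213.8]
eef_rot: [3.141, -0.001, 0.372]
wrist_force: [0.5, -1.2, 0.4]
finger_gap: 94.2
```

Request:
send_rows --series '[[[1, 35, -33, 0, 0], [1, 70, -66, 0, 0], [1, 105, -100, 0, 0], [1, 140, -133, 0, 0], [1, 175, -166, 0, 0], [1, 210, -199, 0, 0], [1, 235, -222, 0, 0], [1, 246, -233, 0, 0], [1, 246.6, -233.3, 0, 0], [1, 246.6, -233.3, 0, 0]]]'

```text
clock: 3.1
eef_pos: [550.0, 230.6, 213.2]
eef_rot: [3.142, 0.001, 0.372]
wrist_force: [0.3, -0.3, -0.6]
finger_gap: 94.0
```

Request:
send_rows --series '[[[1, 0, 0, 30, 0], [1, 0, 0, 65, 0], [1, 0, 0, 100, 0], [1, 0, 0, 130, 0], [1, 0, 0, 150, 0], [1, 0, 0, 160, 0], [1, 0, 0, 162, 0], [0.4, 0, 0, 162, 0], [0.4, 0, 0, 162, 0], [0.4, 0, 0, 162, 0]]]'

```text
clock: 4.1
eef_pos: [550.7, 231.1, 52.5]
eef_rot: [3.142, -0.002, 0.372]
wrist_force: [0.3, -0.5, 0.7]
finger_gap: 73.3
```

```bash
python3 - <<'E'
from h import *
s=manip.read_state(); print(s["finger_gap"],s["wrist_force"],s["eef_pos"])
c=manip.camera("side"); cv2.imwrite("pics/s2.png",c["img"][150:400,150:470,::-1].repeat(2,0).repeat(2,1))
E
```

```text
73.33993844985112 [ 0.26 -0.51  0.67] [550.71 231.12  52.53]
```

View pics/s2.png

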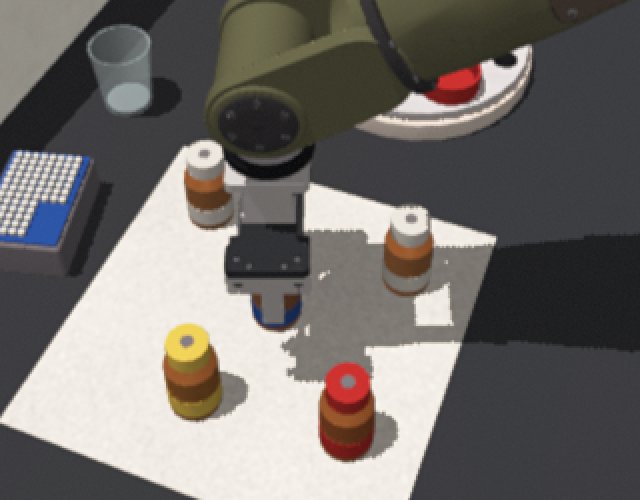

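The gripper straddles the blue bottle (crop pixel 277,300) with its jaws still closing, and nothing nearby is touched. I'll finish closing and lift.

Request:
send_rows --series '[[[0.3, 0, 0, 0, 0], [0.3, 0, 0, 0, 0], [0.3, 0, 0, 0, 0], [0.3, 0, 0, 0, 0], [0.3, 0, 0, 0, 0], [0.3, 0, 0, 0, 0], [0.3, 0, 0, 0, 0], [0.3, 0, 0, -5, 0], [0.3, 0, 0, -15, 0], [0.3, 0, 0, -15, 0]]]'

```text
clock: 5.15
eef_pos: [550.9, 231.3, 68.1]
eef_rot: [3.142, -0.002, 0.372]
wrist_force: [-0.3, -0.3, -0.8]
finger_gap: 47.2
```

Request:
send_rows --series '[[[0.3, 0, 0, -12, 0], [0.3, 0, 0, -35, 0], [0.3, 0, 0, -65, 0], [0.3, 0, 0, -95, 0], [0.3, -1, 6, -122, 0], [0.3, -3, 20, -140, 0], [0.3, -7, 42, -147, 0], [0.3, -12, 72, -147, 0], [0.3, -17, 105, -147, 0], [0.3, -22.5, 138, -147, 0]]]'

```text
clock: 6.15
eef_pos: [579.5, 93.1, 214.3]
eef_rot: [3.141, -0.001, 0.372]
wrist_force: [0.8, 0.5, -0.8]
finger_gap: 47.4
```

Request:
send_rows --series '[[[0.3, -5.5, 34, 0, 0], [0.3, -11, 68, 0, 0], [0.3, -16.5, 102, 0, 0], [0.3, -22, 136, 0, 0], [0.3, -27, 168, 0, 0], [0.3, -32, 197, 0, 0], [0.3, -36, 222, 0, 0], [0.3, -39, 239, 0, 0], [0.3, -40.2, 247, 0, 0], [0.3, -40.4, 249.1, 0, 0]]]'

```text
clock: 7.15
eef_pos: [632.3, -152.7, 213.5]
eef_rot: [-3.141, 0.0, 0.371]
wrist_force: [0.4, -0.1, -1.6]
finger_gap: 47.3
```

```bash
python3 - <<'E'
from h import *
print(manip.read_state()["eef_pos"],manip.read_state()["finger_gap"],manip.read_state()["wrist_force"])
c=manip.camera("side"); cv2.imwrite("pics/s3.png",c["img"][0:250,200:520,::-1].repeat(2,0).repeat(2,1))
E
```

```text
[ 632.31 -152.72  213.51] 47.33747418049584 [ 0.38 -0.07 -1.62]
```

View pics/s3.png

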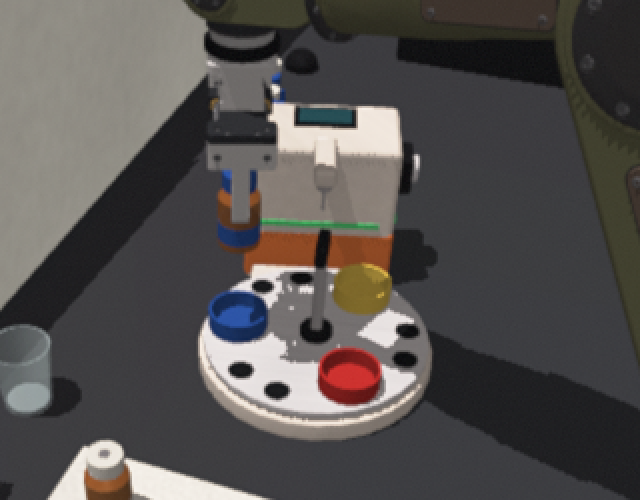

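The blue bottle hangs upright (crop 240,215), straight above its cup (238,318). The gripper's long side points away from the arm, so I'll lower it.

Request:
send_rows --series '[[[0.3, 0, 0, 15, 0], [0.3, 0, 0, 35, 0], [0.3, 0, 0, 57, 0], [0.3, 0, 0, 77, 0], [0.3, 0, 0, 93, 0], [0.3, 0, 0, 104, 0], [0.3, 0, 0, 111, 0], [0.3, 0, 0, 115, 0], [0.3, 0, 0, 117, 0], [0.3, 0, 0, 117, 0]]]'

```text
clock: 8.2
eef_pos: [632.5, -152.5, 96.8]
eef_rot: [3.141, -0.0, 0.372]
wrist_force: [-0.0, -0.2, -1.4]
finger_gap: 47.5
```

Request:
send_rows --series '[[[0.3, 0, 0, 1, 0], [0.3, 0, 0, 1, 0], [0.55, 0, 0, 1, 0], [0.65, 0, 0, 1, 0], [0.8, 0, 0, 1, 0], [0.9, 0, 0, 1, 0], [1, 0, 0, 1, 0], [1, 0, 0, 1, 0], [1, 0, 0, 1, 0], [1, 0, 0, -5, 0]]]'

```text
clock: 9.2
eef_pos: [631.9, -152.4, 100.9]
eef_rot: [-3.141, 0.001, 0.372]
wrist_force: [-0.1, 0.6, 0.1]
finger_gap: 93.7
```

Request:
send_rows --series '[[[1, 0, 0, -30, 0], [1, 0, 0, -70, 0], [1, 0, 0, -105, 0], [1, 0, -15, -112, 0], [1, 0, -45, -112, 0], [1, 0, -90, -112, 0], [1, 0, -135, -112, 0], [1, 0, -180, -112, -8], [1, -1, -225, -112, -16], [1, -1, -270, -112, -24]]]'

```text
clock: 10.2
eef_pos: [531.8, 100.4, 213.2]
eef_rot: [-3.141, 0.0, 0.796]
wrist_force: [0.9, -0.1, -0.9]
finger_gap: 93.7
```

```bash
python3 - <<'E'
from h import *
s=manip.read_state(); print(s["eef_pos"],s["eef_rot"],s["joints"])
C={n:manip.camera(n) for n in("side","top")}
ob=[]
for n,c in C.items():
    for d in manip.silhouettes("bottle_blue",c)[:1]:
        print(n,d["conf"],d["rect"]); ob.append((c,hc(d["pixels"])))
if len(ob)>1: print(fit(ob,BOT,np.r_[632,-152,44.]))
E
y=45.3
python3 plan.py 540.3 85.5 213.4 45.3 443.5 328.3 213.4 130.7
```

```text
[531.83 100.45 213.24] [-3.14  0.    0.8 ] [0.12 0.28 1.55 0.   1.32 0.89]
top 0.63 [405.6, 157.9, 28.2, 27.0]
tool dx 104.5 dy -239.6 dz -0.0 roll -85.4 | r 552 j6 -4
```

Request:
send_rows --series '[[[1, 14, -32, 0, -8.5], [1, 30, -67, 0, -17], [1, 47, -105, 0, -25.5], [1, 63, -142, 0, -34], [1, 78, -176, 0, -42.5], [1, 89, -201, 0, -51], [1, 96, -216, 0, -59.5], [1, 99, -223, 0, -68], [1, 99.5, -224, 0, -76.5], [1, 99.5, -224, 0, -85.3]]]'

```text
clock: 11.4
eef_pos: [444.6, 326.3, 213.0]
eef_rot: [-3.141, 0.0, 2.28]
wrist_force: [0.3, 0.9, -0.3]
finger_gap: 93.8
```

Request:
send_rows --series '[[[1, 0, 0, 0, 0], [1, 0, 0, 30, 0], [1, 0, 0, 65, 0], [1, 0, 0, 100, 0], [1, 0, 0, 130, 0], [1, 0, 0, 150, 0], [1, 0, 0, 160, 0], [1, 0, 0, 162, 0], [1, 0, 0, 162, 0], [1, 0, 0, 162, 0]]]'

```text
clock: 12.4
eef_pos: [444.6, 327.2, 52.6]
eef_rot: [3.14, 0.0, 2.275]
wrist_force: [0.8, 0.3, 0.0]
finger_gap: 94.2
```

Request:
send_rows --series '[[[0.3, 0, 0, 0, 0], [0.3, 0, 0, 0, 0], [0.3, 0, 0, 0, 0], [0.3, 0, 0, 0, 0], [0.3, 0, 0, 0, 0], [0.3, 0, 0, 0, 0], [0.3, 0, 0, 0, 0], [0.3, 0, 0, 0, 0], [0.3, 0, 0, 0, 0], [0.3, 0, 0, 0, 0]]]'

```text
clock: 13.4
eef_pos: [444.1, 327.0, 51.5]
eef_rot: [3.141, 0.0, 2.276]
wrist_force: [0.2, 0.6, 0.4]
finger_gap: 47.7
```

```bash
python3 - <<'E'
from h import *
s=manip.read_state(); print(s["eef_pos"],s["eef_rot"],s["finger_gap"])
C={n:manip.camera(n) for n in("side","top")}
im=[C["top"]["img"][140:290,340:500],C["side"]["img"][90:240,290:450]]
cv2.imwrite("pics/c4.png",cv2.resize(np.hstack(im)[:,:,::-1],(800,375),interpolation=cv2.INTER_CUBIC))
ob=[]
for n,c in C.items():
    for d in manip.silhouettes("bottle_blue",c)[:2]:
        print(n,d["conf"],d["rect"],hc(d["pixels"]))
E
python3 plan.py 444.3 327.4 213 130.4 476.5 -97.9 213 130.4
```

```text
[444.09 326.98  51.47] [3.14 0.   2.28] 47.65178584323824
side 0.96 [309.4, 125.9, 16.3, 39.1] [318.98 144.9 ]
top 0.59 [407.5, 158.5, 23.3, 27.8] [417.77 171.61]
tool dx -344.8 dy -251.1 dz -0.0 roll 0.0 | r 486 j6 -52
```

View pics/c4.png

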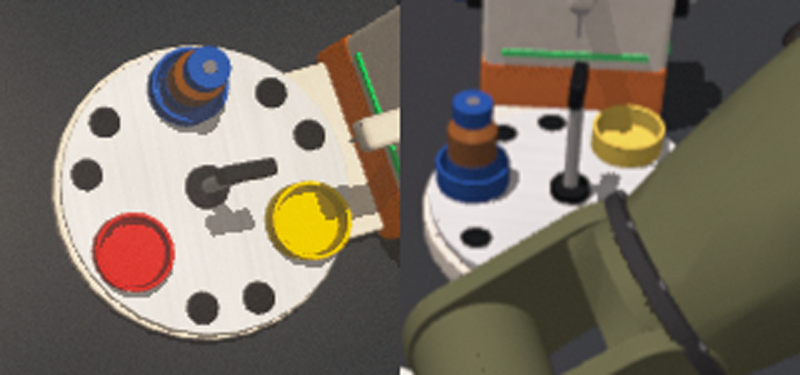

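The blue bottle stands upright in its cup (cap at 210,65 in the left crop). The red one is gripped with a 47.7 mm gap, so I'll lift and carry it.

Request:
send_rows --series '[[[0.3, 0, 0, -5, 0], [0.3, 0, 0, -20, 0], [0.3, 0, 0, -50, 0], [0.3, 0, 0, -85, 0], [0.3, 0, 0, -120, 0], [0.3, -5, -4, -145, 0], [0.3, -18, -13, -158, 0], [0.3, -38, -28, -162, 0], [0.3, -64, -47, -162, 0], [0.3, -92, -67, -162, 0]]]'

```text
clock: 14.6
eef_pos: [452.1, 211.7, 212.8]
eef_rot: [-3.14, -0.0, 2.276]
wrist_force: [-0.5, -0.4, -1.1]
finger_gap: 47.5
```

Request:
send_rows --series '[[[0.3, -29, -21, 0, 0], [0.3, -60, -44, 0, 0], [0.3, -91, -66, 0, 0], [0.3, -122, -89, 0, 0], [0.3, -153, -111, 0, 0], [0.3, -182, -132, 0, 0], [0.3, -208, -151, 0, 0], [0.3, -230, -167, 0, 0], [0.3, -245, -178, 0, 0], [0.3, -252.8, -184, 0, 0]]]'

```text
clock: 15.6
eef_pos: [475.6, -100.0, 212.8]
eef_rot: [-3.141, -0.001, 2.274]
wrist_force: [-0.2, -0.3, -1.2]
finger_gap: 47.4
```

Request:
send_rows --series '[[[0.3, 0, 0, 10, 0], [0.3, 0, 0, 35, 0], [0.3, 0, 0, 57, 0], [0.3, 0, 0, 77, 0], [0.3, 0, 0, 90, 0], [0.3, 0, 0, 90, 0]]]'

```text
clock: 16.2
eef_pos: [475.4, -97.5, 121.6]
eef_rot: [-3.14, -0.003, 2.277]
wrist_force: [0.6, 0.1, -1.3]
finger_gap: 47.7
```

Position is good (within about 1 mm), so I'll lower and release.

Request:
send_rows --series '[[[0.3, 0, 0, 12, 0], [0.3, 0, 0, 20, 0], [0.3, 0, 0, 25, 0], [0.3, 0, 0, 27.5, 0], [0.3, 0, 0, 28, 0], [0.3, 0, 0, 28, 0], [0.55, 0, 0, 28, 0], [0.65, 0, 0, 28, 0], [0.8, 0, 0, 28, 0], [0.9, 0, 0, 28, 0]]]'

```text
clock: 17.2
eef_pos: [476.4, -98.3, 95.6]
eef_rot: [3.141, 0.0, 2.276]
wrist_force: [-0.4, 0.3, -0.6]
finger_gap: 72.2
```

Request:
send_rows --series '[[[1, 0, 0, 0, 0], [1, 0, 0, 0, 0], [1, 0, 0, 0, 0], [1, 0, 0, -20, 0], [1, 0, 0, -55, 0], [1, 0, 0, -90, 0], [1, 0, 0, -110, 0], [1, 0, 0, -118, 0], [1, 0, 0, -118, 0], [1, 0, 0, -118, 0]]]'

```text
clock: 18.2
eef_pos: [475.9, -98.2, 212.2]
eef_rot: [-3.141, -0.001, 2.276]
wrist_force: [-0.1, -0.5, -0.9]
finger_gap: 94.3
```

```bash
python3 - <<'E'
from h import *
s=manip.read_state(); print(s["eef_pos"],s["eef_rot"],s["finger_gap"],s["joints"])
E
python3 plan.py 475.5 -97.8 213.4 130.4 538.6 -170 213 101 538.6 -170 154 101
```

```text
[475.95 -98.17 212.21] [-3.14 -0.    2.28] 94.28409796918089 [-0.28  0.16  1.7   0.    1.29 -0.98]
tool dx -95.9 dy 1.3 dz 0.4 roll 29.4 | r 565 j6 -29
tool dx 0.0 dy 0.0 dz 59.0 roll 0.0 | r 565 j6 -29
```

Request:
send_rows --series '[[[1, -20, 0, 0, 6], [1, -45, 0, 0, 13], [1, -70, 1, 0, 20], [1, -88, 1, 0, 26], [1, -95, 1.3, 0, 29.4], [1, -96, 1.3, 0, 29.4], [1, -96, 1.3, 20, 29.4], [1, -96, 1.3, 45, 29.4], [1, -96, 1.3, 58, 29.4], [1, -96, 1.3, 59, 29.4]]]'

```text
clock: 19.2
eef_pos: [538.6, -170.0, 152.5]
eef_rot: [-3.139, -0.002, 1.764]
wrist_force: [-0.7, -0.1, -0.1]
finger_gap: 93.7
```

Request:
send_rows --series '[[[0.05, 0, 0, 0, 0], [0.05, 0, 0, 0, 0], [0.05, 0, 0, 0, 0], [0.05, 0, 0, 0, 0], [0.05, 0, 0, 0, 0], [0.05, 0, 0, 0, 0], [0.05, 0, 0, 0, 0], [0.05, 0, 0, 0, 0], [0.05, 0, 0, 0, 0], [0.05, 0, 0, 0, 0]]]' --newtons 30

```text
clock: 20.2
eef_pos: [539.5, -170.6, 154.4]
eef_rot: [-3.142, -0.0, 1.763]
wrist_force: [-0.2, -0.0, -0.2]
finger_gap: 17.4
```

```bash
python3 - <<'E'
from h import *
s=manip.read_state(); print(s["eef_pos"],s["eef_rot"],s["finger_gap"],s["wrist_force"],s["moment"])
C={n:manip.camera(n) for n in("side","top")}
im=[C["top"]["img"][130:280,340:540],C["side"]["img"][40:190,250:450]]
cv2.imwrite("pics/c5.png",cv2.resize(np.hstack(im)[:,:,::-1],(800,300),interpolation=cv2.INTER_CUBIC))
E
```

```text
[ 539.55 -170.55  154.45] [-3.14 -0.    1.76] 17.376976730690185 [-0.24 -0.01 -0.25] [-0.04 -0.1   0.02]
```

View pics/c5.png

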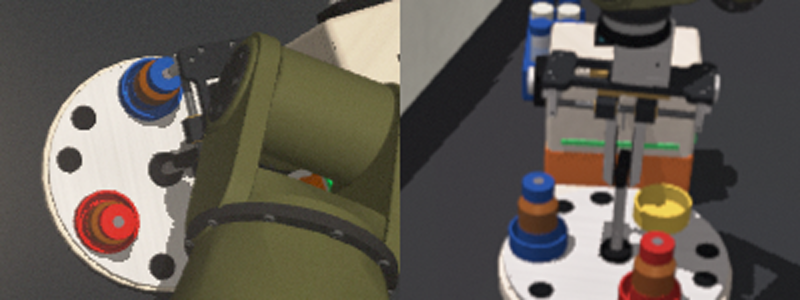

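The jaws straddle the bar. Blue and red both stand in their cups, and the gripper body is above the arm. I'll finish closing and turn smoothly clockwise, which is positive roll.

Request:
send_rows --series '[[[0.05, 0, 0, 0, 0], [0.05, 0, 0, 0, 0], [0.05, 0, 0, 0, 0], [0.05, 0, 0, 0, 0.4], [0.05, 0, 0, 0, 1.2], [0.05, 0, 0, 0, 2.5], [0.05, 0, 0, 0, 4.5], [0.05, 0, 0, 0, 7], [0.05, 0, 0, 0, 10], [0.05, 0, 0, 0, 13.5]]]'

```text
clock: 21.3
eef_pos: [539.5, -170.6, 154.4]
eef_rot: [-3.141, 0.0, 1.525]
wrist_force: [-4.2, -1.3, 0.5]
finger_gap: 13.8
```

Request:
send_rows --series '[[[0.05, 0, 0, 0, 3.5], [0.05, 0, 0, 0, 7], [0.05, 0, 0, 0, 10.5], [0.05, 0, 0, 0, 14], [0.05, 0, 0, 0, 17.5], [0.05, 0, 0, 0, 21], [0.05, 0, 0, 0, 24.5], [0.05, 0, 0, 0, 28], [0.05, 0, 0, 0, 31.5], [0.05, 0, 0, 0, 35]]]'

```text
clock: 22.3
eef_pos: [539.8, -170.7, 154.4]
eef_rot: [3.141, -0.0, 0.913]
wrist_force: [-0.7, -1.8, -0.3]
finger_gap: 13.7
```

Request:
send_rows --series '[[[0.05, 0, 0, 0, 3.5], [0.05, 0, 0, 0, 7], [0.05, 0, 0, 0, 10.5], [0.05, 0, 0, 0, 14], [0.05, 0, 0, 0, 17.5], [0.05, 0, 0, 0, 21], [0.05, 0, 0, 0, 24], [0.05, 0, 0, 0, 26.5], [0.05, 0, 0, 0, 28.5], [0.05, 0, 0, 0, 30]]]'

```text
clock: 23.3
eef_pos: [540.0, -171.0, 154.4]
eef_rot: [3.14, -0.001, 0.391]
wrist_force: [2.9, -4.9, -2.7]
finger_gap: 14.0
```

Request:
send_rows --series '[[[0.05, 0, 0, 0, 1.5], [0.05, 0, 0, 0, 3], [0.05, 0, 0, 0, 4.2], [0.05, 0, 0, 0, 5.2], [0.05, 0, 0, 0, 5.7], [0.05, 0, 0, 0, 5.9], [0.05, 0, 0, 0, 5.9], [0.05, 0, 0, 0, 5.9]]]'

```text
clock: 24.1
eef_pos: [540.0, -171.0, 154.4]
eef_rot: [3.14, -0.001, 0.289]
wrist_force: [3.7, -5.6, -2.4]
finger_gap: 13.6
```

```bash
python3 - <<'E'
from h import *
s=manip.read_state(); print(s["eef_pos"],s["eef_rot"],s["finger_gap"],s["wrist_force"],s["moment"])
C={n:manip.camera(n) for n in("side","top")}
im=[C["top"]["img"][130:280,340:540],C["side"]["img"][40:190,250:450]]
cv2.imwrite("pics/c6.png",cv2.resize(np.hstack(im)[:,:,::-1],(800,300),interpolation=cv2.INTER_CUBIC))
E
```

```text
[ 539.98 -171.02  154.42] [ 3.14 -0.    0.29] 13.630191382596713 [ 3.68 -5.58 -2.38] [-0.85 -0.41  0.04]
```

View pics/c6.png

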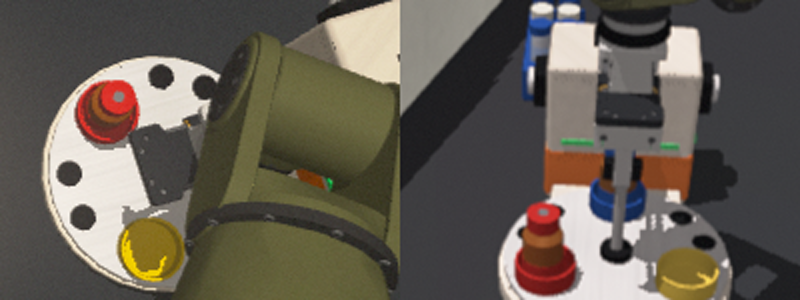

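```bash
python3 - <<'E'
from h import *
C={n:manip.camera(n) for n in("side","top")}
ax=np.array([538.6,-170])
for t,M,z in(("cup_yellow",CUP,40),("bottle_red",BOT,44)):
    ob=[]
    for n,c in C.items():
        D=manip.silhouettes(t,c)
        for d in D[:2]: print(t,n,round(d["conf"],2),np.array(d["rect"]))
        D=[d for d in D if d["conf"]>.4 and (d["rect"][0]>360 if n=="top" else d["rect"][1]<200)]
        if D: ob.append((c,hc(D[0]["pixels"])))
    p,r=fit(ob,M,np.r_[500,-150,z],z); d=p[:2]-ax; print(t,p,r,np.hypot(*d),np.degrees(np.arctan2(d[1],d[0])))
E
```

```text
cup_yellow side 0.74 [346.5 133.4  27.4  18.4]
cup_yellow side 0.56 [382.4 162.6  25.2  27.9]
cup_yellow top 0.78 [395.4 240.9  35.4  29.2]
cup_yellow [ 504.67 -169.27] [ 21.6   25.16   8.96 -26.06] 33.94005378185663 178.77258179349386
bottle_red side 0.75 [310.1 141.2  21.6  37.8]
bottle_red top 0.94 [381.8 168.4  23.6  27.6]
bottle_red top 0.54 [283.1 151.1  19.5  22.7]
bottle_red [ 607.   -100.39] [-0.05  2.    1.19 -0.44] 97.59200600804554 45.4989017183785
```

Request:
send_rows --series '[[[0.25, 0, 0, 0, 0], [0.4, 0, 0, 0, 0], [0.5, 0, 0, 0, 0], [0.5, 0, 0, 0, 0], [0.5, 0, 0, 0, 0], [0.5, 0, 0, -15, 0], [0.5, 0, 0, -40, 0], [0.5, 0, 0, -58, 0], [0.5, 0, 0, -59, 0], [0.5, 0, 0, -59, 0]]]'

```text
clock: 25.5
eef_pos: [539.4, -170.5, 212.9]
eef_rot: [-3.141, 0.0, 0.29]
wrist_force: [0.2, -0.5, -0.2]
finger_gap: 47.1
```

```bash
python3 - <<'E'
from h import *
s=manip.read_state(); print(s["eef_pos"],s["eef_rot"],s["finger_gap"],s["wrist_force"])
E
python3 plan.py 538.6 -170 213.4 16.6 581.5 341.5 213.4 0
python3 plan.py 581.5 341.5 213.4 0 446 -148 213.4 0
```

```text
[ 539.44 -170.49  212.94] [-3.14  0.    0.29] 47.09835998526168 [ 0.21 -0.49 -0.2 ]
tool dx 187.2 dy -477.9 dz -0.0 roll 16.6 | r 674 j6 120
tool dx -135.5 dy 489.5 dz -0.0 roll 0.0 | r 470 j6 72
```

Request:
send_rows --series '[[[0.5, 8, -20, 0, 0], [0.6, 23, -60, 0, 0], [1, 41, -105, 0, 3], [1, 59, -150, 0, 6], [1, 77, -196, 0, 9], [1, 95, -242, 0, 12], [1, 113, -288, 0, 15], [1, 131, -334, 0, 16.6], [1, 149, -380, 0, 16.6], [1, 165, -421, 0, 16.6]]]'

```text
clock: 26.5
eef_pos: [576.8, 282.3, 211.7]
eef_rot: [3.141, 0.002, 0.0]
wrist_force: [0.9, -0.8, 0.9]
finger_gap: 93.5
```

```bash
python3 - <<'E'
from h import *
s=manip.read_state(); print(s["eef_pos"],s["eef_rot"],s["finger_gap"],s["joints"])
C={n:manip.camera(n) for n in("side","top")}
im=[C["top"]["img"][130:280,340:540],C["side"]["img"][40:190,250:450]]
cv2.imwrite("pics/c7.png",cv2.resize(np.hstack(im)[:,:,::-1],(800,300),interpolation=cv2.INTER_CUBIC))
ax=np.array([538.6,-170])
c=C["top"]
for d in manip.silhouettes("cup_yellow",c)[:1]:
    p,r=fit([(c,hc(d["pixels"]))],CUP,np.r_[446,-148,40],40); q=p-ax; print("ycup",d["conf"],d["rect"],p,np.hypot(*q),np.degrees(np.arctan2(q[1],q[0])))
for d in manip.silhouettes("cup_yellow",C["side"]): print(d["conf"],d["rect"])
for d in manip.silhouettes("bottle_blue",C["side"])[:1]: print("bb",d["conf"],d["rect"],hc(d["pixels"]))
E
```

```text
[576.76 282.33 211.68] [3.14 0.   0.  ] 93.52133374390026 [0.4  0.51 1.23 0.   1.4  1.97]
ycup 0.98 [397.5, 239.3, 32.4, 27.4] [ 446.13 -147.31] 95.21346072474401 166.2155221841985
0.6 [378.6, 162.6, 30.6, 28.0]
```

View pics/c7.png

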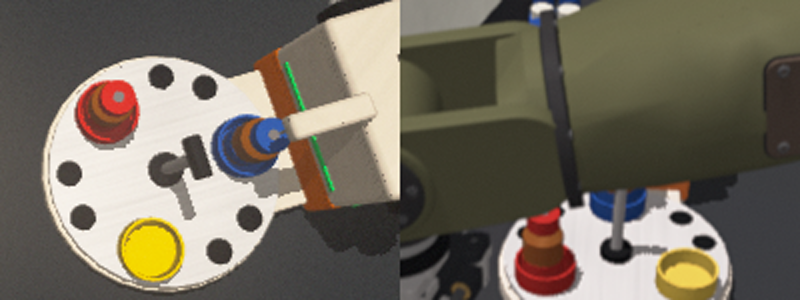

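The blue bottle now sits under the needle arm. The yellow cup measures 166.2° at (446,−147), just as planned. Next I'll fetch yellow.

Request:
send_rows --series '[[[1, 3, -35, 0, 0], [1, 5, -55, 0, 0], [1, 5, -61, 0, 0], [1, 5, -61, 0, 0], [1, 5, -61, 30, 0], [1, 5, -61, 65, 0], [1, 5, -61, 100, 0], [1, 5, -61, 130, 0], [1, 5, -61, 150, 0], [1, 5, -61, 160, 0]]]'

```text
clock: 27.75
eef_pos: [582.0, 339.0, 51.6]
eef_rot: [3.14, 0.002, -0.002]
wrist_force: [-0.3, -0.4, 0.3]
finger_gap: 93.6
```

Request:
send_rows --series '[[[1, 0, 0, 2, 0], [0.3, 0, 0, 2, 0], [0.3, 0, 0, 2, 0], [0.3, 0, 0, 2, 0], [0.3, 0, 0, 2, 0], [0.3, 0, 0, 2, 0], [0.3, 0, 0, 2, 0], [0.3, 0, 0, 2, 0], [0.3, 0, 0, 2, 0], [0.3, 0, 0, 2, 0]]]' --newtons 30

```text
clock: 28.75
eef_pos: [582.5, 341.1, 51.6]
eef_rot: [-3.141, -0.0, -0.0]
wrist_force: [0.2, -0.1, 1.2]
finger_gap: 47.4
```

Request:
send_rows --series '[[[0.3, 0, 0, 0, 0], [0.3, 0, 0, 0, 0], [0.3, 0, 0, 0, 0], [0.3, 0, 0, -5, 0], [0.3, 0, 0, -20, 0], [0.3, 0, 0, -50, 0], [0.3, 0, 0, -85, 0], [0.3, 0, 0, -120, 0], [0.3, 0, 0, -150, 0], [0.3, 0, 0, -162, 0]]]'

```text
clock: 29.75
eef_pos: [583.1, 341.3, 218.0]
eef_rot: [-3.139, -0.005, -0.0]
wrist_force: [0.0, -0.3, -1.3]
finger_gap: 47.2
```

Request:
send_rows --series '[[[0.3, -2, 8, 0, 0], [0.3, -8, 28, 0, 0], [0.3, -16, 58, 0, 0], [0.3, -25, 91, 0, 0], [0.3, -35, 126, 0, 0], [0.3, -45, 161, 0, 0], [0.3, -55, 197, 0, 0], [0.3, -65, 233, 0, 0], [0.3, -75, 269, 0, 0], [0.3, -85, 305, 0, 0]]]'

```text
clock: 30.75
eef_pos: [495.7, 34.4, 211.6]
eef_rot: [3.141, 0.003, -0.0]
wrist_force: [1.2, -0.1, -1.0]
finger_gap: 47.8
```

Request:
send_rows --series '[[[0.3, -10, 36, 0, 0], [0.3, -19, 70, 0, 0], [0.3, -28, 102, 0, 0], [0.3, -36, 132, 0, 0], [0.3, -43, 156, 0, 0], [0.3, -48, 173, 0, 0], [0.3, -50, 181, 0, 0], [0.3, -51, 184, 0, 0], [0.3, -51, 184, 0, 0], [0.3, -51, 184, 0, 0]]]'

```text
clock: 31.75
eef_pos: [446.4, -147.3, 213.2]
eef_rot: [-3.141, 0.0, 0.001]
wrist_force: [-0.3, 0.4, -2.4]
finger_gap: 47.5
```

Request:
send_rows --series '[[[0.3, 0, 0, 12, 0], [0.3, 0, 0, 35, 0], [0.3, 0, 0, 57, 0], [0.3, 0, 0, 77, 0], [0.3, 0, 0, 93, 0], [0.3, 0, 0, 104, 0], [0.3, 0, 0, 112, 0], [0.3, 0, 0, 116, 0], [0.3, 0, 0, 118, 0], [0.3, 0, 0, 118, 0]]]'

```text
clock: 32.75
eef_pos: [446.7, -148.0, 95.8]
eef_rot: [3.141, -0.001, 0.0]
wrist_force: [-0.3, 0.2, -0.3]
finger_gap: 47.4
```

Request:
send_rows --series '[[[0.3, 0, 0, 0, 0], [0.55, 0, 0, 0, 0], [0.65, 0, 0, 0, 0], [0.8, 0, 0, 0, 0], [0.9, 0, 0, 0, 0], [1, 0, 0, 0, 0], [1, 0, 0, 0, 0], [1, 0, 0, 0, 0], [1, 0, 0, -15, 0], [1, 0, 0, -45, 0]]]'

```text
clock: 33.75
eef_pos: [445.4, -147.6, 139.4]
eef_rot: [-3.14, 0.004, -0.0]
wrist_force: [1.2, -0.1, 0.7]
finger_gap: 93.7
```

Request:
send_rows --series '[[[1, 0, 0, -35, 0], [1, 0, 0, -70, 0], [1, 0, 0, -85, 0], [1, 0, -40, -85, 0], [1, 0, -85, -85, 0], [1, 0, -130, -85, 0], [1, 0, -175, -85, 0], [1, 0, -215, -85, 0], [1, 0, -240, -85, 0], [1, 0, -250, -85, 0]]]'

```text
clock: 34.75
eef_pos: [446.2, 103.9, 225.4]
eef_rot: [-3.141, 0.0, 0.002]
wrist_force: [0.0, 0.1, -0.1]
finger_gap: 93.9
```

```bash
python3 - <<'E'
from h import *
s=manip.read_state(); print(s["eef_pos"],s["finger_gap"],s["wrist_force"])
C={n:manip.camera(n) for n in("side","top")}
im=[C["top"]["img"][130:280,340:540],C["side"]["img"][60:210,260:460]]
cv2.imwrite("pics/c8.png",cv2.resize(np.hstack(im)[:,:,::-1],(800,300),interpolation=cv2.INTER_CUBIC))
cv2.imwrite("pics/t8.png",C["top"]["img"][:,:,::-1])
for t in("bottle_blue","bottle_red","bottle_yellow"):
    for n,c in C.items():
        for d in manip.silhouettes(t,c)[:1]:
            if d["conf"]>.4: print(t,n,d["conf"],d["rect"],fit([(c,hc(d["pixels"]))],BOT,np.r_[500,-170,44],44)[0])
E
```

```text
[446.16 103.89 225.43] 93.86876917043975 [ 0.02  0.08 -0.12]
bottle_blue top 0.75 [451.8, 188.5, 33.5, 28.9] [ 565.88 -260.38]
bottle_red side 0.73 [308.0, 139.7, 22.0, 40.9] [ 610.1  -106.28]
bottle_red top 0.87 [377.4, 168.3, 30.2, 29.5] [605.1  -97.89]
bottle_yellow side 0.73 [382.9, 142.7, 22.8, 40.9] [ 447.06 -156.8 ]
bottle_yellow top 0.61 [402.1, 244.8, 32.7, 20.9] [ 445.74 -147.09]
```

View pics/c8.png

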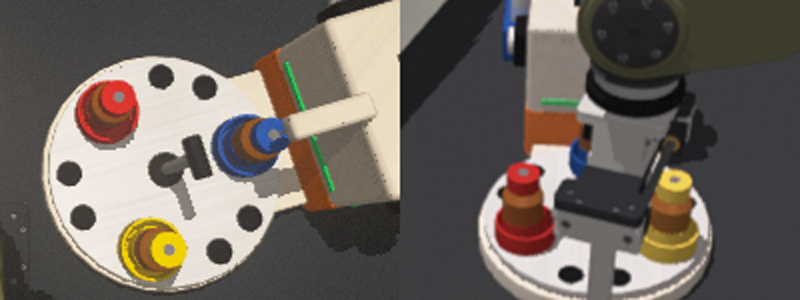

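All three bottles stand upright in their cups. I'll clear the arm so the side camera can check the needle.

Request:
send_rows --series '[[[1, 0, -30, 0, 0], [1, 0, -75, 0, 0], [1, 0, -120, 0, 0], [1, 0, -165, 0, 0], [1, 0, -210, 0, 0], [1, 0, -240, 0, 0], [1, 0, -250, 0, 0], [1, 0, -250, 0, 0]]]'

```text
clock: 35.95
eef_pos: [446.5, 352.2, 225.0]
eef_rot: [3.141, 0.001, 0.001]
wrist_force: [0.1, -0.3, 0.0]
finger_gap: 93.9
```

```bash
python3 - <<'E'
from h import *
s=manip.read_state(); print(s["eef_pos"])
C={n:manip.camera(n) for n in("side","top")}
c=C["side"]; a=cv2.resize(c["img"][90:190,290:430],(560,400),interpolation=cv2.INTER_CUBIC)
cv2.imwrite("pics/s9.png",cv2.resize(c["img"][70:190,290:430,::-1],(700,600),interpolation=cv2.INTER_CUBIC))
print("needle tip, blue cap-centre px expected:",proj(c,[[565.3,-261.2,155],[565.3,-261.2,136]]))
for t in("bottle_blue","white_bottle_a"):
    for n,cc in C.items():
        for d in manip.silhouettes(t,cc)[:2]:
            z=44 if "blue" in t else 0
            print(t,n,round(d["conf"],2),d["rect"],fit([(cc,hc(d["pixels"]))],BOT,np.r_[500,-100,z],z)[0])
E
```

```text
[446.47 352.21 225.02]
needle tip, blue cap-centre px expected: [[361.4  105.34]
 [360.86 112.03]]
bottle_blue top 0.56 [451.2, 186.9, 32.6, 26.6] [ 565.77 -259.26]
white_bottle_a side 0.87 [344.4, 252.1, 23.6, 45.9] [446.88 146.81]
white_bottle_a side 0.77 [243.8, 222.3, 23.2, 42.9] [663.73 141.17]
white_bottle_a top 0.82 [276.5, 244.4, 18.8, 21.9] [445.42 148.93]
white_bottle_a top 0.67 [280.3, 149.8, 21.4, 27.6] [662.08 142.75]
```

View pics/s9.png

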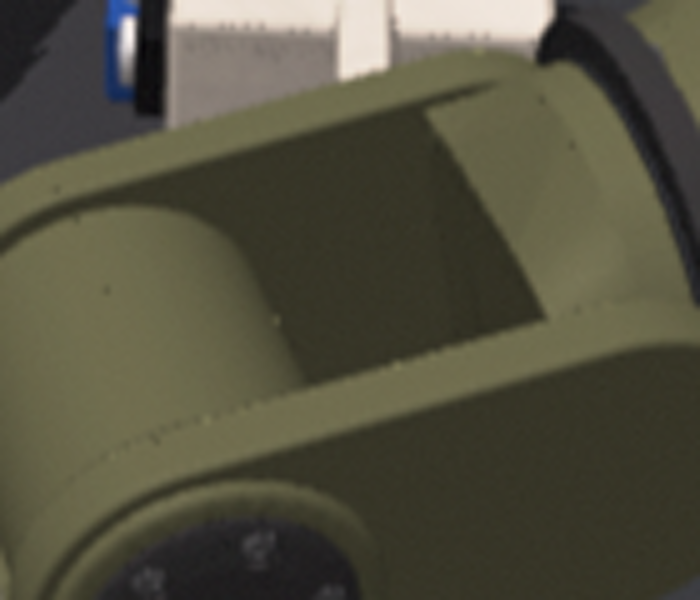

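The arm blocks the side view of the needle (crop 250–450, 200–400). I'll back off to the clear start area along a path inside of the turntable and look again.

Request:
send_rows --series '[[[1, -10, 28, 0, 0], [1, -25, 70, 0, 0], [1, -41, 115, 0, 0], [1, -57, 160, 0, 0], [1, -73, 205, 0, 0], [1, -89, 250, 0, 0], [1, -103, 290, 0, 0], [1, -115, 320, 0, 0], [1, -120, 340, 0, 0], [1, -120, 352, 0, 0]]]'

```text
clock: 37.25
eef_pos: [325.7, -1.6, 225.8]
eef_rot: [3.141, -0.001, -0.002]
wrist_force: [1.0, -0.1, -0.2]
finger_gap: 94.4
```

Request:
send_rows --series '[[[1, -10, 40, 0, 0], [1, -20, 85, 0, 0], [1, -30, 130, 0, 0], [1, -40, 175, 0, 0], [1, -50, 220, 0, 0], [1, -60, 265, 0, 0], [1, -72, 310, 0, 0], [1, -83, 355, 0, 0], [1, -93, 400, 0, 0], [1, -103, 440, 0, 0]]]'

```text
clock: 38.25
eef_pos: [221.8, -442.0, 225.5]
eef_rot: [3.141, -0.0, -0.002]
wrist_force: [0.5, 1.1, 0.2]
finger_gap: 94.0
```

```bash
python3 - <<'E'
from h import *
s=manip.read_state(); print(s["eef_pos"],s["clock"])
c=manip.camera("side")
cv2.imwrite("pics/s10.png",cv2.resize(c["img"][70:190,290:430,::-1],(700,600),interpolation=cv2.INTER_CUBIC))
for d in manip.silhouettes("bottle_blue",c)[:1]: print(d["conf"],d["rect"],fit([(c,hc(d["pixels"]))],BOT,np.r_[560,-250,44],44)[0])
E
```

```text
[ 221.83 -442.05  225.54] 38.25
0.67 [348.7, 106.3, 19.5, 38.6] [ 577.88 -280.76]
```

View pics/s10.png

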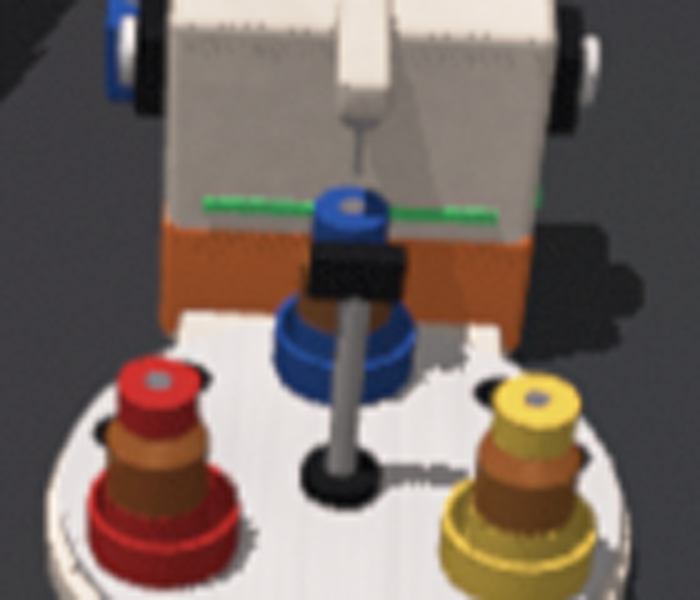

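The needle tip is at crop (357,172) and the blue septum at (352,207), which is full-picture (360.4, 111.4). The spot directly under the needle projects to (360.9, 112.0), so the offset is about 2 mm. All the bottles are upright and the arm is clear, so I'm handing in.

```bash
python3 -c "
from cell import manip
print(manip.sign_off())"
```

```text
the job is handed in; nothing more can be done
None
```

The sampler is loaded and the job is handed in; the sign-off gives no verdict. I put blue and red in their cups, then turned the table 84° clockwise by its handle so blue sat under the needle. Yellow went in after that, and I parked the arm clear at about 38 s of the 109 s allowed.

**Last checks:**
- **Bottles:** the final pictures show all three coloured bottles upright in their own cups. From the top view, yellow was within about 1 mm of its cup's measured centre. Blue and red were within about 2 mm and 5 mm of where the turn should have put theirs.
- **Needle:** in the side view, the middle of blue's cap is about 2 mm from the point under the needle. The top view gave 1–2 mm.
- **White-capped bottles:** both measured within about 2–3 mm of their starts, which is the measuring noise.

**Disagreements:**
- **Side view of red and yellow:** outlines from the side camera alone put these two 8–10 mm off, when the arm or cups partly hid them.
- **Side view of blue:** the same check put blue more than 20 mm off, with the bottle half hidden by the handle. I relied on the top view and the cap's centre instead.
- **First needle check:** the arm blocked the view, so I moved it away and looked again.

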